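# Spot-check the side bender's heater plate

### The job

Turn the heat controller's selector clockwise to its third click, counted from the anticlockwise stop (the long tick), and let go of it. Then pick up the spot thermometer, aim it squarely at the centre of the round black spot on the bending machine's sloping plate with its nose about 8 cm away, hold it steady there for a good two seconds, and lay it down on its flat underside, centred on the cork mat. Do not touch the bending machine, and leave the block, the clamp, the jar and the bottle where they are.

Things in the scene. Friction and masses are not known exactly. Their poses are not given: they have to be found in the camera images.
- selector (a joint): Angle of the controller's selector, rad: 0 at the anticlockwise stop, growing clockwise (seen from above its face) to 2.4 at the other stop. It clicks into a detent every 0.4 rad (peak about 0.05 N m, springs to the nearest click when let go), so the third click is 1.2. It starts at the stop, the first or the second click.
- selector_grip (a point): Grip point of the selector, on its turning axis, 33 mm out from the case's face. A black disc 54 mm across (its top 11 mm above the face) carries an upright bar 60 mm long, 14 mm thick, top 42 mm above the face, with a white line on its pointing end. z axis: the turning axis, out of the face; x: along the bar to its pointing end; y: across its thickness. The axes turn with it.
- controller: Heat controller, fixed: a white case 60 mm thick on a wooden stand, its 170 x 170 mm face sloping 30 degrees up away from the robot (about 155 mm high at the far edge); so the selector's axis leans 30 degrees from vertical towards the robot. The selector is 20 mm down the slope from the face's centre; dark ticks round it mark its clicks, the third click's the longest. Origin under its centre, on the bench.
- thermometer: Spot thermometer, a loose grey stick 150 mm long, 0.11 to 0.22 kg; origin at mid-length on its flat underside. x axis: to the nose; z: up out of the display side. Handle (x -75 to +31 mm) 30 mm wide, 32 mm high, black rubber tail; head (x 31 to 71 mm) 46 mm wide, 38 mm high, display on top, black lens at its end. The line of sight runs along x, 19 mm above the underside.
- thermo_mid (a point): Centre of the thermometer, at its mid-length, on the line of sight, 19 mm above its underside; axes as the thermometer's. The handle is gripped here across its 30 mm width; the centre of mass lies within 10 mm of it.
- thermo_nose (a point): The thermometer's lens, at the front end of the stick, on the line of sight: 75 mm ahead (+x) of thermo_mid.
- spot (a point): Centre of the round matt-black spot (36 mm across) on the steel plate (176 x 110 mm) of the bending machine. z axis: square out of the plate, upwards and roughly towards -y (25 to 45 degrees above level, different each time); x axis: level, along the plate; y axis: up the slope. The spot is 60 mm up from the plate's lower edge.
- bender: Bending machine, fixed: two rounded plywood cheeks on a base 220 mm (x) by 170 mm (y), 181 mm high, the sloping plate between the cheeks on its -y side. Origin at the centre of the base's underside.
- mat_top (a point): Centre of the top of a fixed cork mat 120 mm (x) by 180 mm (y), 4 mm thick, flat on the bench.
- caul_mid (a point): Bystander: middle of a loose dark wood block with two rounded humps, 150 mm long (x), 36 mm wide, 40 mm high, lying on the bench.
- clamp_mid (a point): Bystander: a loose bar clamp lying flat, 150 mm long (x), 56 mm wide, from 18 mm on its -y side to 38 mm on its +y side, 20 mm high; the point is the middle of its bar.
- jar_mid (a point): Bystander: middle of a closed white jar standing on the bench, 56 mm across, 85 mm high.
- bottle_mid (a point): Bystander: middle of a closed white glue bottle standing beyond the mat, 56 mm across, 160 mm high.
There are look-alikes about, which are no part of the job. What is shaped like the controller but pink is not meant.

How it is judged:
By the outcome, as a careful person would: the job done as asked, in the order asked, and still so for the second after the job is handed in, with the robot touching nothing.
It also fails if it takes over 67 s, if anything falls off the work surface, if the arm or the gripper's body presses on something with over 40 N, if the wrist force passes 120 N, or if a joint passes its speed limit or range.

### The arm

A 6-joint arm with a two-finger parallel gripper is mounted at the origin on the work surface. World frame = base frame: x ahead of the robot, y to its left, z up, the work surface at z = 0. Lengths are in m, angles in rad, forces in N, time in s.
With the tool pointing down it reaches from about 0.275 to 0.75 m from the base axis. Payload 10.2 kg.
Tool frame: the origin (TCP) lies midway between the tips of the shut fingers; the grasp point (between the pads) lies 19 mm behind it (env.hold_point_z is the distance from the TCP to the grasp point, in m); z points along the fingers, y is the line along which they close (so a half turn about z gives the same grasp; the last joint's range is limited). The gripper opens to 85 mm and grips with 20 to 120 N. Pads are 22 mm wide; open, the fingers measure 114 mm over their backs; the gripper's body (76 mm by 85 mm) begins 54 mm behind the grasp point. The pads swing forward as they close: fully open they stand 13 mm farther back than shut.
Start: joints at [-1.48, 0.313, 1.498, -0, 1.331, -0.223], TCP at [0.162, -0.499, 0.231] pointing down, gripper open.
Joint ranges: [-2.94, 2.94], [-0.97, 2.17], [0.19, 2.56], [-1.23, 4.37], [0.02, 3.11], [-2.88, 2.88]. Speed limits (rad/s): [2.39, 2.39, 3.01, 3.14, 3.14, 3.14].

### API

Orientations are given as a unit quaternion [x, y, z, w].
In Python, from bench import env, kinematics, monitor, eyes, job gives the robot as it stands. The module is installed in compiled form; this text tells all that it offers. Calls block until the motion is done:
- env.reach(position, orientation): joint-space move of the TCP to a pose.
- env.movel(position, velocity=0.15, frame=None, guard=None): straight line of the TCP; frame=None keeps the orientation; velocity is the mean speed in m/s. With guard (N) it stops when the force on the tool has changed by that much, and returns True; else False.
- env.set_joints(angles): joint-space move.
- env.release() and env.close_gripper(effort=None): open the fingers fully, or close them until they stop; effort is the grip in N (None keeps the last).
- env.hold(seconds).
- kinematics.ik(position, orientation): joint angles nearest the present ones, or None.
- monitor.sense(): the state.
- eyes.grab_frame(name): name is "scene" or "side" or "wrist"; returns a dict with "frame" (480x640x3 uint8, red, green, blue), "mtx" (3x3 intrinsics, pixels), "k1" (the pictures are not rectified: a ray, as slopes to the right and down, at radius r is drawn at 1 + k1 r^2 times it, then the intrinsics apply), "view" (4x4, takes a point from world to camera coordinates). Camera axes: x right, y down, z forward; pixel columns grow to the right and rows downward; lengths in m; the calibration is good to about 2 mm. A picture is of the moment at which its call begins. There is no depth.
A pose or a line that the arm cannot do raises env.MotionError and nothing moves.
- job.hand_in(): hands the job in; it is judged then, once.
The state is a dict: "clock": time; "joints": joint angles; "qvel": joint speeds; "joint_efforts": joint torques, N m; "position": TCP position; "ee_rot": TCP orientation; "contact_force": force on the tool from outside, world axes, zero at the start; "ft_torque": the same for the moment, N m; "finger_gap": opening from 0.0 (shut) to 1.0 (fully open); "gripper_force": force on a finger pad.
Only numpy, scipy, OpenCV 4.12 (cv2) and the standard library are available. Lean on these libraries where they do the work, as an engineer would, in place of code of your own. Each camera call takes 0.05 s, during which the arm holds its last target. There are 200 camera calls.

## Working session

There is one attempt and no reset: what is moved stays moved. The work goes in short steps, each a Python script; the robot and the scene stay as the last script left them, time stands still between calls to the robot, and variables do not carry over. Pictures are saved under pics/ and viewed, at most 13 in all, crops included, and the job is handed in when it is done.

```bash
mkdir -p pics
cat > h.py <<'E'
import numpy as np, cv2
from scipy.spatial.transform import Rotation as R
from bench import env, kinematics, monitor, eyes, job
def grab(n,save=None):
    f=eyes.grab_frame(n)
    if save: cv2.imwrite('pics/'+save,cv2.cvtColor(f['frame'],cv2.COLOR_RGB2BGR)); np.save('pics/'+save+'.npy',f,allow_pickle=True)
    return f
def load(s): return np.load('pics/'+s+'.npy',allow_pickle=True).item()
def rays(f,uv):
    uv=np.atleast_2d(np.array(uv,float)); K=np.array(f['mtx'])
    d=(uv-[K[0,2],K[1,2]])/[K[0,0],K[1,1]]
    s=d.copy()
    for _ in range(20): s=d/(1+f['k1']*(s**2).sum(1,keepdims=True))
    V=np.array(f['view']); c=-V[:3,:3].T@V[:3,3]
    D=np.c_[s,np.ones(len(s))]@V[:3,:3]
    return c,D/np.linalg.norm(D,axis=1,keepdims=True)
def onplane(f,uv,p=(0,0,0),n=(0,0,1)):
    c,D=rays(f,uv); n=np.array(n,float); t=((np.array(p)-c)@n)/(D@n)
    return c+t[:,None]*D
def proj(f,P):
    V=np.array(f['view']);K=np.array(f['mtx']); q=np.atleast_2d(P)@V[:3,:3].T+V[:3,3]
    s=q[:,:2]/q[:,2:]; s=s*(1+f['k1']*(s**2).sum(1,keepdims=True))
    return s*[K[0,0],K[1,1]]+[K[0,2],K[1,2]]
def tri(f1,a,f2,b):
    c1,d1=rays(f1,a);c2,d2=rays(f2,b);d1=d1[0];d2=d2[0]
    t=np.linalg.lstsq(np.c_[d1,-d2],c2-c1,rcond=None)[0]
    p,q=c1+t[0]*d1,c2+t[1]*d2
    return (p+q)/2,np.linalg.norm(p-q)
E
python3 - <<'E'
from h import *
for n in ['scene','side','wrist']:
    f=grab(n,n+'0.png'); V=f['view']; print(n,-V[:3,:3].T@V[:3,3],V[2,:3])
print(monitor.sense())
E
```

```text
scene [1.06833018 0.84582914 0.98704416] [-0.38335306 -0.64826249 -0.65787246]
side [0.49160286 1.16958322 1.33261517] [ 0.03760274 -0.69664813 -0.71642684]
wrist [ 0.2319399  -0.47595004  0.37200759] [-0.27477385 -0.08824948 -0.95745045]
{'clock': 0.15, 'joints': array([-1.48040988e+00,  3.13304998e-01,  1.49822595e+00, -1.05798662e-05,
        1.33099405e+00, -2.23412639e-01]), 'qvel': array([ 0.00064797, -0.00189602, -0.00323487,  0.00055145, -0.00113629,
       -0.00190534]), 'joint_efforts': array([ 7.56981954e-04, -4.12370682e+01, -2.59798533e+01, -2.63628945e-04,
        3.22871281e-03,  3.25951383e-06]), 'position': array([ 0.16201694, -0.4991855 ,  0.23088875]), 'ee_rot': array([ 9.87716193e-01,  1.56257817e-01,  2.58571811e-05, -4.65484346e-04]), 'contact_force': array([-0.12871214,  0.08576503,  0.25490742]), 'ft_torque': array([ 0.01920898, -0.01355417, -0.05548566]), 'gripper_force': 0.0, 'finger_gap': 1.0010254229908893}
```

View pics/scene0.png

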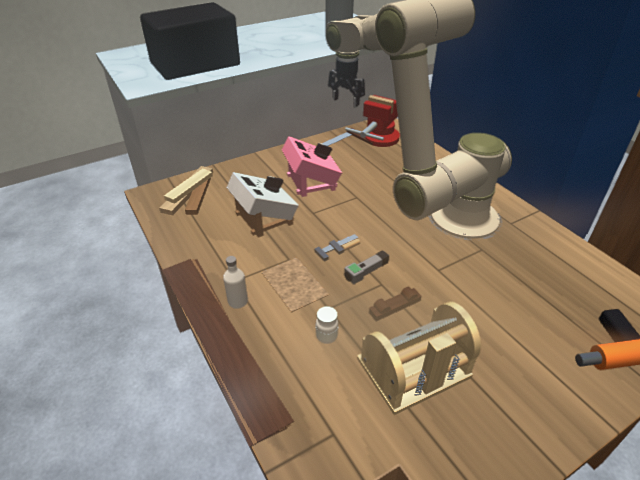

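View pics/side0.png

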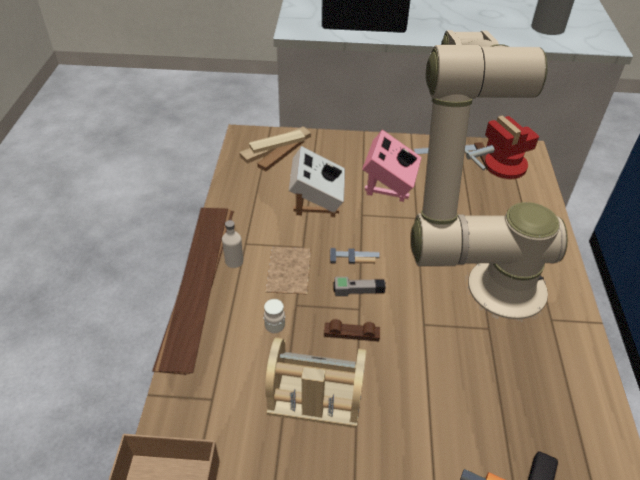

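The white controller is at (262,198) in the scene view and (318,178) in the side view. The pink look-alike is at (312,165) and (392,165), so I'm using the white one as described. The thermometer is at (367,265) and (360,287), with its green display end pointing away from the robot. The mat is at (295,285) and (289,270), and the bender at (420,355) and (316,380). I'll get rough positions next.

Run:
```python
from h import *
s=load('scene0.png');d=load('side0.png')
np.set_printoptions(precision=3,suppress=True)
print('therm head/tail',onplane(s,[[352,270],[384,258]],(0,0,.02)).tolist(),onplane(d,[[338,287],[381,286]],(0,0,.02)))
print('mat',onplane(s,[[263,276],[296,257],[328,290],[293,311]],(0,0,.004)),onplane(d,[[271,249],[310,249],[309,292],[267,291]],(0,0,.004)))
print('selector',tri(s,[273,184],d,[331,172]))
print('bender base side',onplane(d,[[268,413],[357,423]]))
print('pl top',tri(s,[413,333],d,[318,362]),'jar',tri(s,[327,312],d,[274,304]),'bottle',tri(s,[231,262],d,[230,225]))
for n in ['scene0','side0']:
    im=cv2.imread(f'pics/{n}.png')
a=cv2.imread('pics/scene0.png')[165:240,220:350]; b=cv2.imread('pics/side0.png')[130:220,280:430]
c=np.hstack([cv2.resize(a,(400,300),interpolation=3),cv2.resize(b,(400,300),interpolation=3)])
a=cv2.imread('pics/scene0.png')[230:300,330:410]; b=cv2.imread('pics/side0.png')[265:305,320:400]
c=np.vstack([c,np.hstack([cv2.resize(a,(400,300),interpolation=3),cv2.resize(b,(400,300),interpolation=3)])])
cv2.imwrite('pics/crop1.png',c)
```

```text
therm head/tail [[0.48059655824156433, 0.038666685170116954, 0.020000000000000018], [0.3706864824844933, 0.04493015036621484, 0.020000000000000018]] [[0.492 0.055 0.02 ]
 [0.369 0.041 0.02 ]]
mat [[ 0.706 -0.086  0.004]
 [ 0.585 -0.109  0.004]
 [ 0.573  0.058  0.004]
 [ 0.695  0.076  0.004]] [[ 0.703 -0.094  0.004]
 [ 0.584 -0.104  0.004]
 [ 0.574  0.067  0.004]
 [ 0.694  0.073  0.004]]
selector (array([ 0.536, -0.346,  0.114]), np.float64(0.0004027425805924363))
bender base side [[0.643 0.452 0.   ]
 [0.426 0.462 0.   ]]
pl top (array([0.528, 0.36 , 0.104]), np.float64(0.00833274502699332)) jar (array([0.657, 0.187, 0.089]), np.float64(0.0016834293962880438)) bottle (array([ 0.807, -0.04 ,  0.147]), np.float64(0.002354905770122794))
```

View pics/crop1.png

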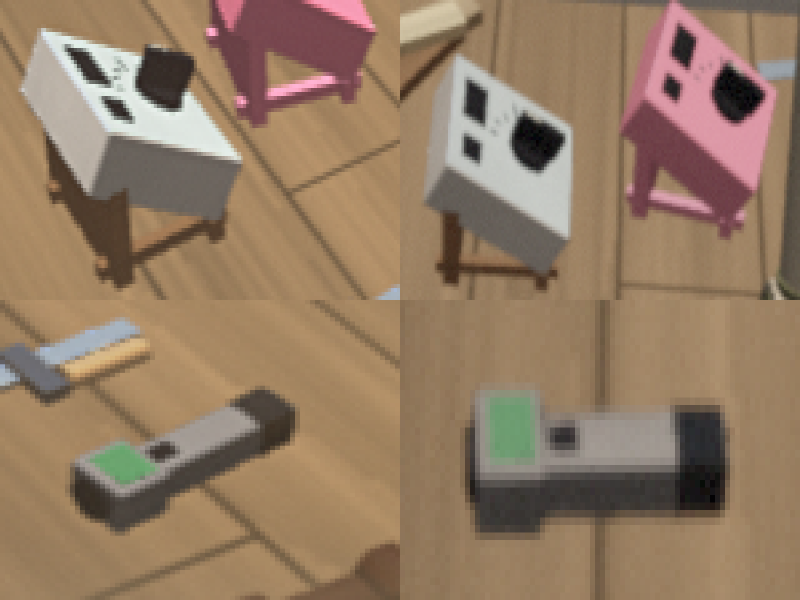

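The white case's crop confirms it as the controller. Its selector is at (331,172) in the side view. The thermometer lies display up, with its nose pointing to +x. I'll take the wrist camera over the selector.

Run:
```python
from h import *
np.set_printoptions(precision=3,suppress=True)
d=load('side0.png')
a=onplane(d,[301.7,146.5],(0,0,.155))[0];b=onplane(d,[344.5,167.5],(0,0,.07))[0]
print(a,b); u=(a-b)[:2]; 
yaw=np.arctan2(u[1],u[0]); print('upslope yaw',np.degrees(yaw))
h=np.array([np.cos(yaw),np.sin(yaw),0]); ax=-.5*h+np.array([0,0,np.cos(np.pi/6)])
P=np.array([.536,-.346,.114])
s=monitor.sense();T0=R.from_quat(s['ee_rot']); f=load('wrist0.png');V=f['view']
print('cam in tool',T0.inv().apply(-V[:3,:3].T@V[:3,3]-s['position']),T0.inv().apply(V[2,:3]), T0.as_matrix())
l=np.cross(ax,h);up=np.cross(l,ax)
print(ax)
for k in range(0,360,20):
    x=R.from_rotvec(ax*np.radians(k)).apply(up/np.linalg.norm(up)); z=-ax;y=np.cross(z,x)
    q=R.from_matrix(np.c_[x,y,z]).as_quat()
    j=kinematics.ik(P+.1*ax,q); print(k,None if j is None else np.array(j))
```

```text
[ 0.637 -0.417  0.155] [ 0.494 -0.428  0.07 ]
upslope yaw 4.313882548310354
cam in tool [ 0.074 -0.001 -0.141] [-0.289 -0.     0.957] [[ 0.951  0.309 -0.   ]
 [ 0.309 -0.951  0.001]
 [ 0.    -0.001 -1.   ]]
[-0.499 -0.038  0.866]
0 [-1.017  0.337  1.643  0.563  0.982  0.202]
20 [-1.017  0.337  1.643  0.563  0.982 -0.147]
40 [-1.017  0.337  1.643  0.563  0.982 -0.496]
60 [-1.017  0.337  1.643  0.563  0.982 -0.845]
80 [-1.017  0.337  1.643  0.563  0.982 -1.194]
100 [-1.017  0.337  1.643  0.563  0.982 -1.543]
120 [-1.017  0.337  1.643  0.563  0.982 -1.892]
140 [-1.017  0.337  1.643  0.563  0.982 -2.241]
160 [-1.017  0.337  1.643  0.563  0.982 -2.59 ]
180 None
200 None
220 [-1.017  0.337  1.643  0.563  0.982  2.646]
240 [-1.017  0.337  1.643  0.563  0.982  2.297]
260 [-1.017  0.337  1.643  0.563  0.982  1.948]
280 [-1.017  0.337  1.643  0.563  0.982  1.598]
300 [-1.017  0.337  1.643  0.563  0.982  1.249]
320 [-1.017  0.337  1.643  0.563  0.982  0.9  ]
340 [-1.017  0.337  1.643  0.563  0.982  0.551]
```

Run:
```python
from h import *
P=np.array([.536,-.346,.114]);ax=np.array([-.499,-.038,.866]);ax/=np.linalg.norm(ax)
h=np.array([.997,.075,0]);up=h-ax*(h@ax);up/=np.linalg.norm(up)
q=R.from_matrix(np.c_[up,np.cross(-ax,up),-ax]).as_quat()
env.reach(P+.11*ax,q)
f=grab('wrist','w1.png'); print(proj(f,P),monitor.sense()['clock'])
```

```text
[[316.70547416 232.35252516]] 1.5
```

View pics/w1.png

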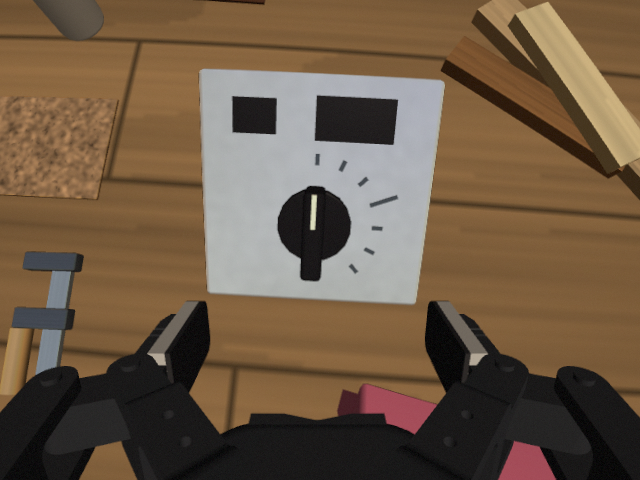

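The wrist view shows the white controller's face with corners near (201,70), (444,81), (415,304) and (208,292). The bar is centred at about (312,233), and its white line points at the first tick, (318,159), which is the anticlockwise stop. The long third-click tick is at (384,201), 1.2 rad further clockwise. Next I'll get the face pose by PnP.

```bash
cat > face.py <<'E'
from h import *
def face(f):
    hsv=cv2.cvtColor(f['frame'],cv2.COLOR_RGB2HSV)
    m=((hsv[...,1]<50)&(hsv[...,2]>150)).astype(np.uint8)
    c=max(cv2.findContours(m,0,2)[0],key=cv2.contourArea); c=cv2.convexHull(c)
    e=8.
    while len(p:=cv2.approxPolyDP(c,e,True))>4: e+=1
    p=p[:,0].astype(float)
    # refine: fit lines to hull-edge contour points
    c=max(cv2.findContours(m,0,1)[0],key=cv2.contourArea)[:,0].astype(float); L=[]
    for i in range(4):
        a,b=p[i],p[(i+1)%4];t=(b-a)/np.linalg.norm(b-a);w=c-a
        s=w@t;dd=abs(w@[-t[1],t[0]]); k=(dd<4)&(s>15)&(s<np.linalg.norm(b-a)-15)
        vx,vy,x,y=cv2.fitLine(c[k].astype(np.float32),1,0,.01,.01).ravel(); L.append(np.cross([x,y,1],[x+vx,y+vy,1]))
    q=[np.cross(L[i-1],L[i]) for i in range(4)]; q=np.array([v[:2]/v[2] for v in q])
    i=np.argmin(q.sum(1)); q=np.roll(q,-i,0)
    if q[1,0]<q[3,0]: q=q[[0,3,2,1]]
    K=np.array(f['mtx']); D=np.array([f['k1'],0,0,0.])
    o=.085*np.array([[-1,1,0],[1,1,0],[1,-1,0],[-1,-1,0]],float)  # x right, y upslope, z out
    V=f['view']; out=[]
    n,rv,tv,er=cv2.solvePnPGeneric(o,q,K,D,flags=cv2.SOLVEPNP_IPPE)
    for r,t in zip(rv,tv):
        M=V[:3,:3].T@cv2.Rodrigues(r)[0]; out.append((V[:3,:3].T@(t[:,0]-V[:3,3]),M))
    return q,out,er
E
python3 - <<'E'
from face import *
np.set_printoptions(precision=4,suppress=True)
f=load('w1.png');q,out,er=face(f);print(q,er)
for c,M in out: print(c,M)
c,M=min(out,key=lambda o:abs(o[1][2,2]-.866))
ctr=c-.02*M[:,1]
def loc(uv,h): return (onplane(f,uv,c+h*M[:,2],M[:,2])-ctr)@M[:,:2]
print('cam slope deg',np.degrees(np.arccos(M[2,2])))
# bar: dark pixels bar top at h=.042, white line
print('bar ends/tip',loc([[314,186],[311,279],[313.5,195],[313,229]],.042))
tk=loc([[318,159],[343,166],[363,181],[384,201],[377,228],[369,251],[353,268]],0);print(tk,np.degrees(np.arctan2(tk[:,0],tk[:,1])))
print('grip',ctr+.033*M[:,2])
E
```

```text
[[199.1406  67.9311]
 [444.8767  79.7937]
 [414.8905 303.0504]
 [207.1251 291.5058]] [[0.4648]
 [9.1935]]
[ 0.5669 -0.343   0.1045] [[ 0.0219  0.8566 -0.5155]
 [-0.9997  0.0147 -0.018 ]
 [-0.0079  0.5157  0.8567]]
[ 0.5751 -0.3437  0.111 ] [[ 0.0312  0.989  -0.1447]
 [-0.9989  0.0259 -0.0382]
 [-0.034   0.1458  0.9887]]
cam slope deg 31.048664080864825
bar ends/tip [[-0.0009  0.0343]
 [ 0.     -0.0295]
 [-0.0009  0.0285]
 [-0.0002  0.006 ]]
[[ 0.0003  0.0467]
 [ 0.0188  0.0426]
 [ 0.0343  0.0324]
 [ 0.0513  0.0183]
 [ 0.0481 -0.003 ]
 [ 0.0437 -0.022 ]
 [ 0.0323 -0.0371]] [  0.3482  23.7609  46.5595  70.355   93.5865 116.7811 138.9194]
grip [ 0.5328 -0.3439  0.1225]
```

Run:
```python
from face import *
np.set_printoptions(precision=4,suppress=True)
f=load('w1.png');q,out,er=face(f);c,M=min(out,key=lambda o:abs(o[1][2,2]-.866))
s=load('scene0.png');d=load('side0.png')
for w,sc,sd in [((356,120),(248.3,181.2),(308,160)),((254,115),(258.3,192),(306.3,174.4))]:
    for g,uv in ((s,sc),(d,sd)):
        p,e=tri(f,w,g,uv); print(p,e,'height over pnp plane',(p-c)@M[:,2])
```

```text
[ 0.6112 -0.3674  0.1387] 0.0003251916493149479 height over pnp plane 0.006908693780581688
[ 0.6115 -0.3677  0.1396] 0.0012238140492854242 height over pnp plane 0.0074767275230573586
[ 0.6096 -0.2969  0.1388] 0.0007538585317037575 height over pnp plane 0.006491485877838298
[ 0.6111 -0.2969  0.1378] 0.0010199037228947143 height over pnp plane 0.004859765597518615
```

Run:
```python
from face import *
np.set_printoptions(precision=4,suppress=True)
f=load('w1.png')
h=np.array([.9998,.02,0]);n=-.5*h+np.array([0,0,.866]); n/=np.linalg.norm(n)
p0=np.array([.6108,-.333,.1387])
a=onplane(f,[312.5,232.7],p0+.042*n,n)[0]-.009*n
b=onplane(f,[314.3,224],p0+.011*n,n)[0]+.022*n
print(a,b)
G=(a+b)/2; up=h-n*(h@n);up/=np.linalg.norm(up)
def Q(k): 
    x=R.from_rotvec(-n*k).apply(up); return R.from_matrix(np.c_[x,np.cross(-n,x),-n]).as_quat()
np.save('sel.npy',dict(G=G,n=n,up=up),allow_pickle=True)
z=env.hold_point_z
T=lambda g,d=0: g+(z+d)*-n*1.0   # TCP beyond grasp point along -n
q=Q(0); print('hold z',z,'tcp-cand',T(G))
env.reach(T(G,-.07),q)
t=env.movel(T(G,-.001),velocity=.08,guard=8); s=monitor.sense();print(t,s['position'],s['contact_force'])
env.close_gripper(20); s=monitor.sense();print(s['finger_gap'],s['gripper_force'],s['contact_force'],s['ft_torque'],s['clock'])
```

```text
[ 0.5337 -0.3438  0.1321] [ 0.5315 -0.344   0.1309]
hold z 0.0187 tcp-cand [ 0.5419 -0.3437  0.1153]
False [ 0.5415 -0.3439  0.1166] [ 0.9115 -0.0293  1.3317]
0.1623924081473691 24.00312602519989 [-1.698   0.5463  1.3495] [0.036  0.3072 0.0626] 3.4583
```

Run:
```python
from h import *
S=np.load('sel.npy',allow_pickle=True).item();n=S['n']
for k in (.4,.8,1.2):
    j=np.array(monitor.sense()['joints']) if k==.4 else j
    if k==.4: j0=j.copy()
    j=j0.copy();j[5]+=k;env.set_joints(j)
    s=monitor.sense();print(k,s['finger_gap'],s['contact_force'],s['ft_torque'])
env.hold(.2);env.release()
s=monitor.sense();p=np.array(s['position'])
env.movel(p+.08*n,velocity=.15)
j=j0.copy(); 
f=grab('wrist','w2.png');print(s['clock'],monitor.sense()['clock'])
```

```text
0.4 0.15749617693571555 [-1.56602462 -6.85204815 -1.65955274] [-0.67452872  0.48906288 -0.42182018]
0.8 0.15957123614846522 [-2.66979297 -8.69305059 -3.86472259] [-1.38589556  1.05215089 -0.72041698]
1.2 0.1615208022925573 [ -9.2378263  -11.52435439  -4.72827244] [-1.7850457   1.87307058 -0.92585091]
5.75 6.4833
```

View pics/w2.png

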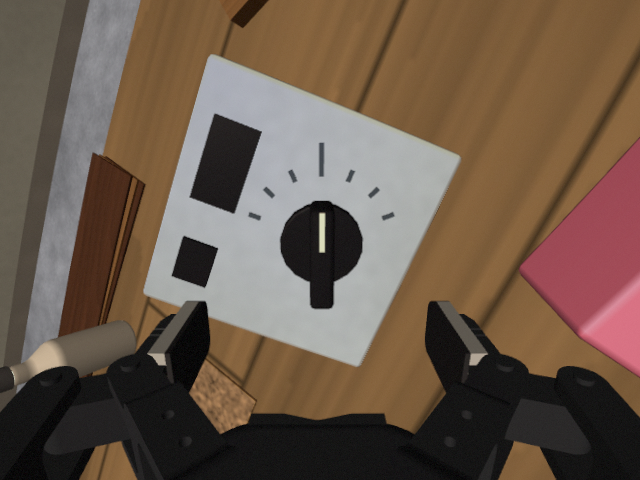

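The wrist view shows the white line pointing straight at the long tick (321,160), so the selector is at its third click. Next I'll view the thermometer and then the plate.

Run:
```python
from h import *
np.set_printoptions(precision=3,suppress=True)
def down(yaw): return R.from_matrix(np.c_[[np.cos(yaw),np.sin(yaw),0],[np.sin(yaw),-np.cos(yaw),0],[0,0,-1]]).as_quat()
for yaw in (0,np.pi): print(yaw,kinematics.ik([.43,.045,.17],down(yaw)))
# spot view candidates
C=np.array([.535,.30,.09])
for el in (35,50,65,80):
  e=np.radians(el);z=np.array([0,np.cos(e),-np.sin(e)])
  for s in (1,-1):
   for x in ([1.,0,0],[0,np.sin(e),np.cos(e)]):
    x=s*np.array(x);q=R.from_matrix(np.c_[x,np.cross(z,x),z]).as_quat()
    print(el,s,x,kinematics.ik(C-.15*z,q))
env.reach([.43,.045,.19],down(0)) 
f=grab('wrist','w3.png');print(monitor.sense()['clock'])
```

```text
0 [-0.168  0.173  1.849 -0.     1.12   1.403]
3.141592653589793 [-0.168  0.173  1.849 -0.     1.12  -1.739]
35 1 [1. 0. 0.] [-0.278  0.523  1.656  0.92   1.427  0.923]
35 1 [0.    0.574 0.819] [-0.278  0.523  1.656  0.92   1.427 -0.648]
35 -1 [-1. -0. -0.] [-0.278  0.523  1.656  0.92   1.427 -2.219]
35 -1 [-0.    -0.574 -0.819] [-0.278  0.523  1.656  0.92   1.427  2.494]
50 1 [1. 0. 0.] [-0.145  0.42   1.582  0.714  1.333  1.181]
50 1 [0.    0.766 0.643] [-0.145  0.42   1.582  0.714  1.333 -0.39 ]
50 -1 [-1. -0. -0.] [-0.145  0.42   1.582  0.714  1.333 -1.96 ]
50 -1 [-0.    -0.766 -0.643] [-0.145  0.42   1.582  0.714  1.333  2.752]
65 1 [1. 0. 0.] [0.023 0.392 1.465 0.454 1.302 1.468]
65 1 [0.    0.906 0.423] [ 0.023  0.392  1.465  0.454  1.302 -0.103]
65 -1 [-1. -0. -0.] [ 0.023  0.392  1.465  0.454  1.302 -1.674]
65 -1 [-0.    -0.906 -0.423] None
80 1 [1. 0. 0.] [0.204 0.439 1.312 0.175 1.358 1.741]
80 1 [0.    0.985 0.174] [0.204 0.439 1.312 0.175 1.358 0.17 ]
80 -1 [-1. -0. -0.] [ 0.204  0.439  1.312  0.175  1.358 -1.401]
80 -1 [-0.    -0.985 -0.174] None
8.0
```

View pics/w3.png

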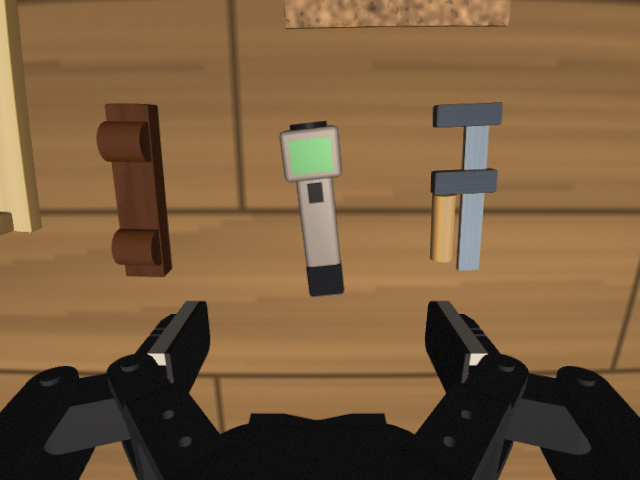

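The thermometer's nose is at (309,124) and its tail at (326,294). The block, at (138,190), and the clamp, at (467,185), both stand well clear of it. Next is the plate view.

Run:
```python
from h import *
np.set_printoptions(precision=4,suppress=True)
f=load('w3.png')
t=onplane(f,[326,294.5],(0,0,.032))[0];n=onplane(f,[309,124],(0,0,.03))[0]
hd=onplane(f,[[281,135],[339,129],[288,182],[341,177]],(0,0,.038)); print('tail,nose',t,n,np.linalg.norm((n-t)[:2]),hd)
C=np.array([.535,.30,.09]);e=np.radians(50);z=np.array([0,np.cos(e),-np.sin(e)]);x=np.array([0,np.sin(e),np.cos(e)])
env.reach(C-.15*z,R.from_matrix(np.c_[x,np.cross(z,x),z]).as_quat())
f=grab('wrist','w4.png');print(monitor.sense()['clock'])
```

```text
tail,nose [0.3608 0.0373 0.032 ] [0.5048 0.0512 0.03  ] 0.14463623706599957 [[0.4967 0.0724 0.038 ]
 [0.5011 0.0283 0.038 ]
 [0.4608 0.0679 0.038 ]
 [0.4647 0.0262 0.038 ]]
9.625
```

View pics/w4.png

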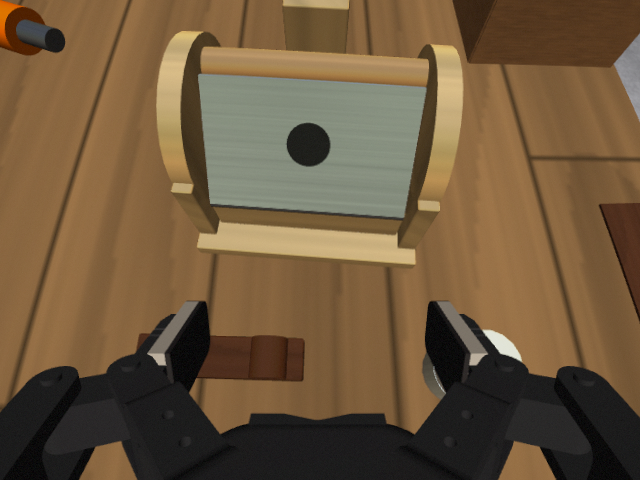

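Run:
```python
from h import *
C=np.array([.535,.30,.09]);e=np.radians(27);z=np.array([0,np.cos(e),-np.sin(e)]);x=np.array([0,np.sin(e),np.cos(e)])
env.reach(C-.16*z+[0,0,.03],R.from_matrix(np.c_[x,np.cross(z,x),z]).as_quat())
f=grab('wrist','w5.png');print(monitor.sense()['clock'])
```

```text
10.0833
```

View pics/w5.png

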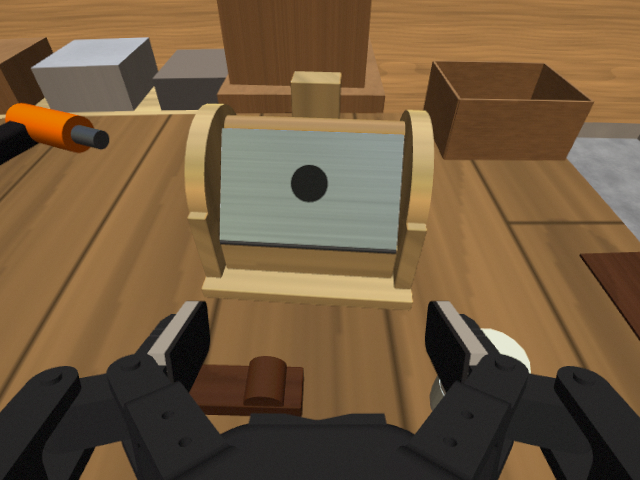

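In the two plate views the spot is at (308,144) and (309,183). The plate's corners are about (199,74), (427,86), (404,218), (211,205) in the first and (221,128), (403,134), (397,250), (219,241) in the second. I'll mask the plate, fit its edges and triangulate.

```bash
cat > plate.py <<'E'
from h import *
def quad(f,p,uv):
    img=f['frame']; hsv=cv2.cvtColor(img,cv2.COLOR_RGB2HSV)
    m=((hsv[...,1]<65)&(hsv[...,2]>90)&(hsv[...,0]>45)&(hsv[...,0]<110)).astype(np.uint8)
    poly=np.zeros_like(m);p=np.array(p,float);c0=p.mean(0)
    cv2.fillPoly(poly,[np.int32(c0+(p-c0)*1.08)],1);m&=poly
    c=max(cv2.findContours(m,0,1)[0],key=cv2.contourArea)[:,0].astype(float);L=[]
    for i in range(4):
        a,b=p[i],p[(i+1)%4];l=np.linalg.norm(b-a);t=(b-a)/l;w=c-a
        k=(abs(w@[-t[1],t[0]])<5)&(w@t>12)&(w@t<l-12)
        vx,vy,x,y=cv2.fitLine(c[k].astype(np.float32),2,0,.01,.01).ravel();L.append(np.cross([x,y,1],[x+vx,y+vy,1]))
    q=np.array([(lambda v:v[:2]/v[2])(np.cross(L[i-1],L[i])) for i in range(4)])
    d=((img.max(2)<70)&(cv2.circle(np.zeros_like(m),uv,30,1,-1)>0)).astype(np.uint8)
    e=cv2.fitEllipse(max(cv2.findContours(d,0,1)[0],key=cv2.contourArea))
    return q,np.array(e[0])
E
python3 - <<'E'
from plate import *
np.set_printoptions(precision=4,suppress=True)
A,B=load('w4.png'),load('w5.png')
qa,sa=quad(A,[[199,74],[427,86],[404,218],[211,205]],(308,144));qb,sb=quad(B,[[221,128],[403,134],[397,250],[219,241]],(309,183))
print(qa,sa,qb,sb)
S,e=tri(A,sa,B,sb);P=[tri(A,a,B,b) for a,b in zip(qa,qb)];print('spot',S,e)
for p,e in P: print(p,e)
P=np.array([p for p,_ in P]);print('edges',[np.linalg.norm(P[i]-P[i-1]) for i in range(4)])
n=np.cross(P[1]-P[0],P[3]-P[0]);n/=-np.linalg.norm(n)
x=P[2]-P[3];x/=np.linalg.norm(x);print('tri n',n,'el',np.degrees(np.arcsin(n[2])),x)
w=.088;o=np.array([[-w,.05,0],[w,.05,0],[w,-.06,0],[-w,-.06,0],[0,0,0]])
for f,q,s in((A,qa,sa),(B,qb,sb)):
  for use in (range(5),[2,3,4,0,1]):
    I=np.vstack([q,s]);_,rv,tv,er=cv2.solvePnPGeneric(o,I,f['mtx'],np.array([f['k1'],0,0,0.]),flags=cv2.SOLVEPNP_IPPE)
  for r,t,e in zip(rv,tv,er):
    V=f['view'];M=V[:3,:3].T@cv2.Rodrigues(r)[0];print('pnp',V[:3,:3].T@(t[:,0]-V[:3,3]),M[:,2],np.degrees(np.arcsin(M[2,2])),M[:,0],e)
for nm,uv in(('scene0.png',0),('side0.png',0)): print(nm,proj(load(nm),S))
E
```

```text
Traceback (most recent call last):
  File "plate.py", line 11, in quad
    vx,vy,x,y=cv2.fitLine(c[k].astype(np.float32),2,0,.01,.01).ravel();L.append(np.cross([x,y,1],[x+vx,y+vy,1]))
              ~~~~~~~~~~~^^^^^^^^^^^^^^^^^^^^^^^^^^^^^^^^^^^^^
cv2.error: OpenCV(4.12.0) /io/opencv/modules/imgproc/src/linefit.cpp:50: error: (-215:Assertion failed) count > 0 in function 'fitLine2D_wods'
```

```bash
cat > run.py <<'E'
from plate import *
np.set_printoptions(precision=4,suppress=True)
A,B=load('w4.png'),load('w5.png')
qa,sa=quad(A,[[199,74],[427,86],[404,218],[211,205]],(308,144));qb,sb=quad(B,[[221,128],[403,134],[397,250],[219,241]],(309,183))
print(qa,sa,qb,sb)
S,e=tri(A,sa,B,sb);P=[tri(A,a,B,b) for a,b in zip(qa,qb)];print('spot',S,e)
for p,e in P: print(p,e)
P=np.array([p for p,_ in P]);print('edges',[np.linalg.norm(P[i]-P[i-1]) for i in range(4)])
n=np.cross(P[1]-P[0],P[3]-P[0]);n/=-np.linalg.norm(n)
x=P[2]-P[3];x/=np.linalg.norm(x);print('tri n',n,'el',np.degrees(np.arcsin(n[2])),x)
w=.088;o=np.array([[-w,.05,0],[w,.05,0],[w,-.06,0],[-w,-.06,0],[0,0,0]])
for f,q,s in((A,qa,sa),(B,qb,sb)):
  I=np.vstack([q,s]);_,rv,tv,er=cv2.solvePnPGeneric(o,I,f['mtx'],np.array([f['k1'],0,0,0.]),flags=cv2.SOLVEPNP_IPPE)
  for r,t,e in zip(rv,tv,er):
    V=f['view'];M=V[:3,:3].T@cv2.Rodrigues(r)[0];print('pnp',V[:3,:3].T@(t[:,0]-V[:3,3]),M[:,2],np.degrees(np.arcsin(M[2,2])),M[:,0],e)
E
python3 - <<'E'
from h import *
for s,pts in(('w4.png',[(230,110),(400,110),(300,190),(210,195),(308,60),(300,225),(193,100),(425,140)]),('w5.png',[(235,140),(380,145),(300,230),(310,123),(300,256)])):
    hsv=cv2.cvtColor(load(s)['frame'],cv2.COLOR_RGB2HSV);print([hsv[v,u].tolist() for u,v in pts])
E
sed -i "s/hsv\[...,1\]<65)&(hsv\[...,2\]>90)&(hsv\[...,0\]>45)&(hsv\[...,0\]<110)/hsv[...,1]<65)\&(hsv[...,2]>90)/" plate.py; python3 run.py
```

```text
[[46, 30, 143], [47, 29, 143], [42, 27, 142], [44, 30, 145], [17, 113, 179], [18, 135, 113], [17, 148, 74], [17, 136, 73]]
[[54, 23, 152], [74, 18, 153], [55, 21, 144], [17, 112, 176], [17, 138, 131]]
[[197.4505  73.0595]
 [426.184   86.7692]
 [403.2997 216.9551]
 [209.7373 202.9008]] [307.9547 144.0648] [[221.4974 127.8252]
 [403.9342 134.5973]
 [396.0536 248.9429]
 [219.6306 239.2315]] [308.7948 182.9641]
spot [0.5275 0.3592 0.1094] 4.622477609865788e-05
[0.4421 0.3985 0.1477] 0.0001341991090859987
[0.6181 0.3841 0.1475] 2.2727221289976416e-05
[0.612  0.3156 0.0624] 9.473797810962365e-05
[0.4376 0.3301 0.0622] 0.0004057559627375056
edges [np.float64(0.10954416325069334), np.float64(0.17661113392054742), np.float64(0.10946242804345725), np.float64(0.17504036471007245)]
tri n [-0.0629 -0.7777  0.6254] el 38.71492754161681 [ 0.9966 -0.0829  0.0008]
pnp [0.5275 0.36   0.1088] [-0.071  -0.7864  0.6136] 37.851923698949726 [ 0.9963 -0.0861  0.005 ] [0.1405]
pnp [0.5307 0.3625 0.1118] [ 0.1157 -0.3556  0.9274] 68.03995129065557 [ 0.9926  0.0073 -0.121 ] [6.9217]
pnp [0.5287 0.361  0.1076] [-0.0088 -0.8211  0.5707] 34.801933607816835 [ 0.9988 -0.0349 -0.0349] [0.7483]
pnp [0.5296 0.3613 0.1078] [ 0.0501 -0.7912  0.6095] 37.553943980209425 [ 0.9976  0.0106 -0.0682] [1.2625]
```

```bash
cat > plan.py <<'E'
from h import *
np.set_printoptions(precision=4,suppress=True)
S=np.array([.5275,.3592,.1094]);N=np.array([-.0635,-.779,.624]);N/=np.linalg.norm(N)
def down(yaw): return R.from_matrix(np.c_[[np.cos(yaw),np.sin(yaw),0],[np.sin(yaw),-np.cos(yaw),0],[0,0,-1]]).as_quat()
YAW=np.radians(5.5)
def aim(sgn,zoff,xoff=0,roll=0,dist=.08):
    """tool pose: thermo x = -N, tool x = sgn*thermo x; thermo mid at (xoff,0,zoff) in tool frame"""
    tx=-N; l=np.cross([0,0,1],tx);l/=np.linalg.norm(l);up=np.cross(tx,l)
    up=R.from_rotvec(tx*roll).apply(up)
    M=np.c_[sgn*tx,np.cross(-up,sgn*tx),-up]
    return S+(dist+.075)*N-M@[xoff,0,zoff],R.from_matrix(M).as_quat()
E
python3 - <<'E'
from plan import *
env.reach([.56,-.015,.30],down(0))
f=grab('wrist','w6.png');print(monitor.sense()['clock'])
hsv=cv2.cvtColor(f['frame'],cv2.COLOR_RGB2HSV)
lab=proj(f,[.64,-.0147,.004]);print(lab)
# texture mask of cork: local std
g=cv2.cvtColor(f['frame'],cv2.COLOR_RGB2GRAY).astype(np.float32)
sd=np.sqrt(np.maximum(cv2.blur(g*g,(9,9))-cv2.blur(g,(9,9))**2,0));m=((sd>6)).astype(np.uint8)
m=cv2.morphologyEx(cv2.morphologyEx(m,cv2.MORPH_CLOSE,np.ones((9,9))),cv2.MORPH_OPEN,np.ones((25,25)))
m=cv2.erode(m,np.ones((9,9)))
_,L,st,ce=cv2.connectedComponentsWithStats(m)
k=L[int(lab[0,1]),int(lab[0,0])];c=max(cv2.findContours((L==k).astype(np.uint8),0,1)[0],key=cv2.contourArea)[:,0]
W=onplane(f,c,(0,0,.004))[:,:2];r=cv2.minAreaRect((W*1000).astype(np.float32));print(k,r)
h=onplane(load('w3.png'),[[285,27],[509,25]],(0,0,.004));print('near edge corners',h)
for sg in(1,-1):
  print('pick',sg,kinematics.ik([.433,.0443,.003],down(YAW+(0 if sg>0 else np.pi))))
  for roll in(-.5,0,.5): print('aim',sg,roll,kinematics.ik(*aim(sg,-.016,0,roll)))
  for a in(-np.pi/2,np.pi/2): print('place',sg,a,kinematics.ik([.64,-.0145,.01],down(a+.06)))
cv2.imwrite('pics/w6m.png',np.hstack([cv2.resize(cv2.cvtColor(f['frame'],4),(400,300)),cv2.resize(cv2.cvtColor((L==k).astype(np.uint8)*255,cv2.COLOR_GRAY2BGR),(400,300))]))
E
```

```text
11.9083
[[317.9111 119.0914]]
1 ((640.7594604492188, -21.879226684570312), (118.09197998046875, 190.5403594970703), 1.2882124185562134)
near edge corners [[ 0.5795  0.0703  0.004 ]
 [ 0.5826 -0.1092  0.004 ]]
pick 1 [-0.1685  0.473   1.989  -0.      0.6796  1.3063]
aim 1 -0.5 [ 0.5316  0.5046  1.5375 -0.8985  1.1808  0.8322]
aim 1 0 [ 0.4531  0.6789  1.1785 -0.569   1.6548  0.5946]
aim 1 0.5 [ 0.3517  0.894   0.8475 -0.3588  2.1398  0.5346]
place 1 -1.5707963267948966 [-0.2053  0.7941  1.335  -0.      1.0125  2.8763]
place 1 1.5707963267948966 [-0.2053  0.7941  1.335  -0.      1.0125 -0.2653]
pick -1 [-0.1685  0.473   1.989  -0.      0.6796 -1.8353]
aim -1 -0.5 [ 0.5316  0.5046  1.5375 -0.8985  1.1808 -2.3094]
aim -1 0 [ 0.4531  0.6789  1.1785 -0.569   1.6548 -2.547 ]
aim -1 0.5 [ 0.3517  0.894   0.8475 -0.3588  2.1398 -2.607 ]
place -1 -1.5707963267948966 [-0.2053  0.7941  1.335  -0.      1.0125  2.8763]
place -1 1.5707963267948966 [-0.2053  0.7941  1.335  -0.      1.0125 -0.2653]
```

View pics/w6m.png

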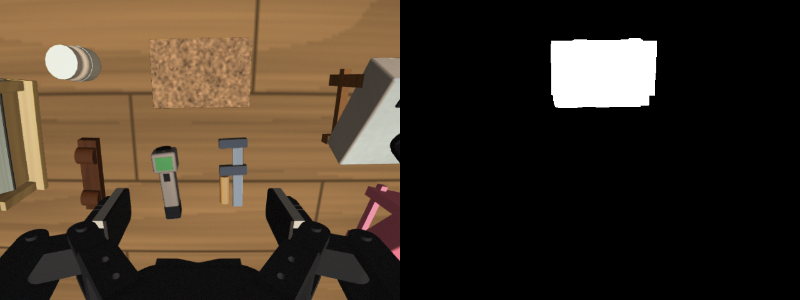

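The left panel shows the mat, at about (151..250, 38..107) at 0.625 scale, and its right mask edge is contaminated by the bench. So I'll use its four corners directly. Next I pick up the thermometer.

Run:
```python
from plan import *
f=load('w6.png');w=onplane(f,np.array([[151,38],[250,38],[249.5,106],[153,108]])*1.6,(0,0,.004));print('mat',w,w.mean(0))
q=down(YAW);env.reach([.433,.0443,.11],q)
print(env.movel([.433,.0443,.003],velocity=.1,guard=10))
env.close_gripper(50);s=monitor.sense();print(s['position'],s['finger_gap']*85,s['gripper_force'],s['contact_force'],s['clock'])
np.save('pick.npy',s['position'])
env.movel([.433,.0443,.2],velocity=.15);s=monitor.sense();print(s['contact_force'],s['ft_torque'],s['finger_gap']*85)
zo=-(.019-np.load('pick.npy')[2]);print(zo)
g=grab('wrist','w7.png')
M=R.from_quat(s['ee_rot']).as_matrix();P=s['position']
print('expected nose px',proj(g,P+M@[.071,0,zo+.019-.038]),'tail',proj(g,P+M@[-.075,0,zo+.019-.032]))
```

```text
mat [[ 0.7011  0.0681  0.004 ]
 [ 0.7013 -0.1037  0.004 ]
 [ 0.5838 -0.1096  0.004 ]
 [ 0.5799  0.0707  0.004 ]] [ 0.6415 -0.0186  0.004 ]
False
[0.4332 0.0443 0.0033] 29.284180337513238 50.1087749004364 [-1.7303  0.7071  5.6796] 14.6083
[-0.4094 -0.1787 -2.2353] [0.0218 0.0293 0.0401] 29.0368867821797
-0.015715071131984632
expected nose px [[319.2495 134.8699]] tail [[318.6629 501.9483]]
```

View pics/w7.png

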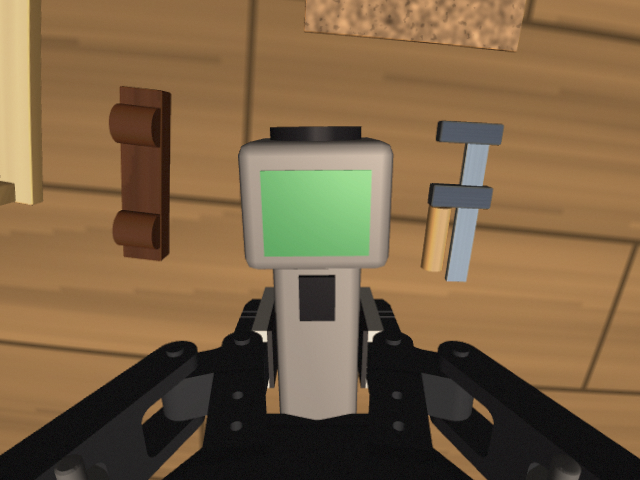

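The thermometer is held straight and centred, with its nose at (316,130) and the head's back edge at y=268. Now I'll aim it.

Run:
```python
from plan import *
g=load('w7.png');s=monitor.sense();M=R.from_quat(s['ee_rot']).as_matrix();P=np.array(s['position']);zo=-.0157
t=lambda uv,h:(onplane(g,uv,P+M@[0,0,zo+.019-h],M[:,2])-P)@M
print('front/back of head',t([[316,139],[316,268]],.038),'handle sides at y340',t([[276,340],[359,340]],.032))
print('mat near corners',onplane(g,[[304,32],[518,51]],(0,0,.004)))
xo=(t([316,268],.038)[0,0]-.031)*.5+(t([316,139],.038)[0,0]-.0705)*.5;print('xoff',xo)
xo=float(np.clip(xo,-.003,.003));np.save('off.npy',[xo,zo])
p,q=aim(1,zo,xo);print(p)
env.reach(p-0+.06*N,q);env.movel(p,velocity=.1)
env.hold(1.0)
s=monitor.sense();M=R.from_quat(s['ee_rot']).as_matrix();nose=s['position']+M@[xo+.075,0,zo]
v=S-nose;print('nose dist',np.linalg.norm(v),'miss mm',1e3*np.linalg.norm(np.cross(v,M[:,0])),'angle',np.degrees(np.arccos(-M[:,0]@N)),s['clock'])
f=grab('wrist','w8.png')
sc,sd=grab('scene'),grab('side');a=cv2.resize(sc['frame'][200:425,300:600],(400,300));b=cv2.resize(sd['frame'][225:450,200:500],(400,300))
cv2.imwrite('pics/aim.png',cv2.cvtColor(np.vstack([np.hstack([a,b]),np.hstack([cv2.resize(f['frame'],(400,300)),a*0])]),4))
print('spot px wrist',proj(f,S))
env.hold(1.9);print(monitor.sense()['clock'])
```

```text
front/back of head [[ 0.0699 -0.0009 -0.0347]
 [ 0.0315 -0.001  -0.0347]] handle sides at y340 [[ 0.0025 -0.0148 -0.0287]
 [ 0.0024  0.0139 -0.0287]]
mat near corners [[ 0.5782  0.0698  0.004 ]
 [ 0.5829 -0.1098  0.004 ]]
xoff -5.624329778572065e-05
[0.5169 0.2288 0.1938]
nose dist 0.07998543972327864 miss mm 0.033026606804687775 angle 0.002974510747839525 18.65
spot px wrist [[ 317.8822 -167.4317]]
20.7
```

View pics/aim.png

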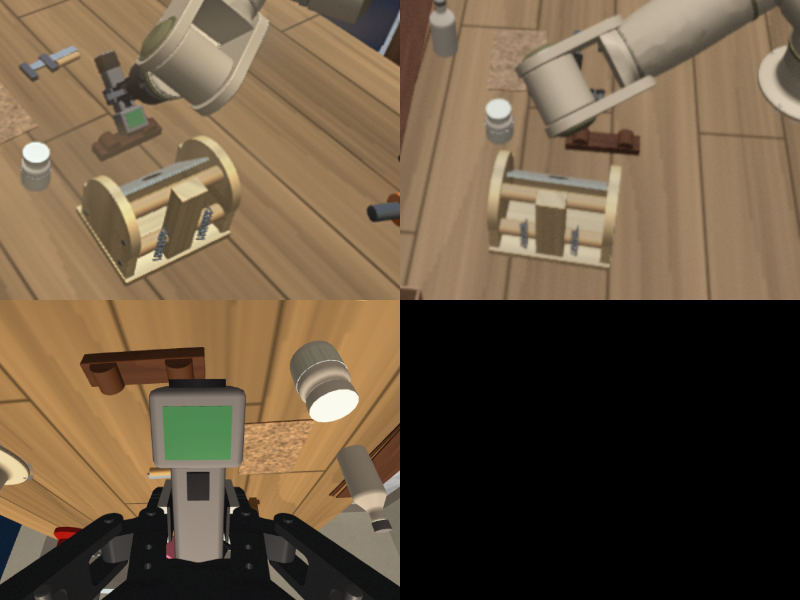

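The scene view shows the nose facing the plate squarely with a clear gap, and the bender and bystanders are undisturbed. Now I'll lay it down on the mat.

Run:
```python
from plan import *
env.hold(.6)
s=monitor.sense();env.movel(s['position']+.08*N+[0,0,.03],velocity=.12)
c=np.array([.6408,-.0184]);q=down(np.radians(91.2))
env.reach([*c,.15],q);env.hold(.2)
env.movel([*c,.03],velocity=.12)
print(env.movel([*c,.0073],velocity=.03,guard=6),monitor.sense()['position'],monitor.sense()['contact_force'])
env.release();env.movel([*c,.16],velocity=.1)
env.reach([.45,-.02,.28],down(0));env.hold(.3)
f=grab('wrist','w9.png');s=monitor.sense();print(s['clock'],s['contact_force'])
sd=grab('side');a=sd['frame'][130:430,150:450]
cv2.imwrite('pics/end.png',cv2.cvtColor(np.hstack([cv2.resize(f['frame'],(500,375)),cv2.resize(a,(300,375))]),4))
```

```text
True [ 0.6405 -0.0184  0.0073] [0.0271 0.865  5.1483]
29.3583 [-0.0833 -0.0696  0.4386]
```

View pics/end.png

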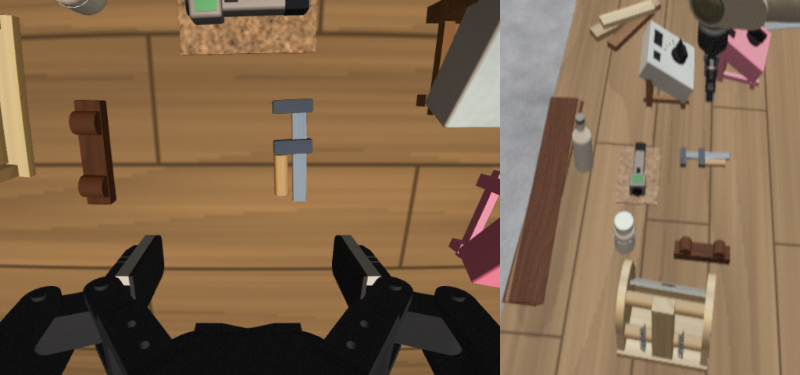

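The side view shows the thermometer flat and centred on the mat at (638,168). The bystanders are in place and the gripper is clear, so I'm handing in.

```bash
python3 -c "
from h import *
print(job.hand_in())"
```

```text
the job is handed in; nothing more can be done
None
```

I turned the selector to its third click and let go. I then held the thermometer about 8 cm from the spot, square to the plate, for over two seconds and laid it flat and centred on the mat. The job is handed in at about 29 s on the clock, with no verdict shown.

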